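Set the inspection lamp's attenuator to the third click

TASK

Dim the inspection lamp for the rusted exhibit: with the outside of the fingers, push the lever on top of the lamp along its slot from the end stop where it rests, count the clicks, and leave it seated in the third one. Do not run past the third click even for a moment, do not pinch the lever, and do not lift or shift the lamp or disturb the exhibit and the other things beside it. Finish with the hand clear.

Things in the scene. Friction and masses are not known exactly. Their poses are not given: they have to be found in the camera images.
- lamp: Loose white LED light source on rubber feet, 130 (x) x 180 (y) x 80 mm high, about 3 kg: stays put under a 10 N push on the lever. Origin: centre of its underside, z up; turned up to 35 degrees either way. A dark lens ring, 52 mm wide, sticks 22 mm out of its +x side. The lever's slot lies in the flat top, parallel to the lamp's y axis, at x = -10 mm. Nothing else stands on the top.
- slot_mid (a point): Middle of the slot, on the top face of the lamp (80 mm above the table). Its axes are the lamp's; the lever's centre travels 37.5 mm to each side of it along y. Dark tick lines on both sides of the slot mark the lever's six resting places, 15 mm apart.
- lever (a joint): Lever position in m: 0 at the end stop at the slot's -y end (start), growing towards lamp +y to 0.075. Detents every 0.015: first click 0.015, second 0.030, third 0.045. Leaving one takes a push rising to 6 N after 4 mm, falling to under 1 N half way to the next; just beyond, the lever jumps by itself into the next (within 1.5 mm), off the finger, and stays. It never jumps two.
- lever_top (a point): Centre of the top of the lever: an upright black paddle, 26 mm wide across the slot (x), 16 mm thick along the slot (y), its top 47 mm above the lamp's top face (127 mm above the table). The broad faces to push on run from 9 to 43 mm above the lamp's top face.
- home_cheek: Cheek of the paddle on the starting-end side (lamp -y), 26 x 5 x 34 mm, the face to push; its outer face is 8 mm from the lever's centre. Origin at the middle of its lower edge, 9 mm above the lamp's top face.
- far_cheek: Same cheek on the other side of the paddle (lamp +y). Fingers that press on both cheeks at the same time pinch the lever.
- burner: The exhibit: loose rusted oil lamp burner, round, 96 mm in diameter, 67 mm high, 0.35 kg, standing in front of the lens, its centre 90 to 150 mm beyond it. Origin at the centre of its underside. To be left alone.
- wax_jar: Loose amber glass jar with a metal cap, 56 mm in diameter, 60 mm high, beside the lamp on its -y side. Origin at the centre of its underside. To be left alone.
- brush: Loose brush, 170 mm long, lying on the table on the lamp's +y side. To be left alone.
There are look-alikes about, which are no part of the job. Of the things like the lamp, leave any that is turquoise; of the rest the larger one is meant.

How it is judged:
By the outcome, as a careful person would: the job done as asked, in the order asked, and still so for the second after the job is handed in, with the robot touching nothing.
It also fails if it takes over 58 s, if anything falls off the work surface, if the arm or the gripper's body presses on something with over 40 N, if the wrist force passes 120 N, or if a joint passes its speed limit or range.

ROBOT

A 6-joint arm with a two-finger parallel gripper is mounted at the origin on the work surface. World frame = base frame: x ahead of the robot, y to its left, z up, the work surface at z = 0. Lengths are in m, angles in rad, forces in N, time in s.
With the tool pointing down it reaches from about 0.35 to 0.975 m from the base axis. Payload 4.9 kg.
Tool frame: the origin (TCP) lies between the finger pads; the fingertips stand 14 mm ahead of it and the grasp point (between the pads) lies 5 mm behind it (manip.tcp_to_tips is the distance from the TCP to the fingertips, in m); z points along the fingers, y is the line along which they close (so a half turn about z gives the same grasp; the last joint's range is limited). The gripper opens to 85 mm and grips with 20 to 120 N. Pads are 22 mm wide; open, the fingers measure 114 mm over their backs; the gripper's body (76 mm by 85 mm) begins 54 mm behind the grasp point. The pads swing forward as they close: fully open they stand 13 mm farther back than shut.
Start: joints at [0.993, 0.053, 1.613, -0, 1.476, -0.119], TCP at [0.277, 0.56, 0.245] pointing down, gripper open.
Joint ranges: [-3.01, 3.01], [-1.01, 2.22], [0.06, 2.58], [-1.02, 4.17], [0.09, 2.62], [-3.14, 3.14]. Speed limits (rad/s): [2.57, 2.57, 3.14, 3.14, 3.14, 3.14].

INTERFACE

Orientations are given as a unit quaternion [w, x, y, z].
In Python, from plant import manip gives the robot as it stands.
- The arm moves only by the tool servo_tool, never from a script. Its argument "moves" is a list that holds one entry, the list of rows, each a list of 7 numbers: the shift along the tool's x, y, z in mm, then the turn, a rotation vector about the tool's x, y, z in degrees, then the finger opening in mm, from 0 to 85.4. In form: [[[x, y, z, ax, ay, az, fingers], ...]]. A call has 1 to 12 rows; each row shifts and turns the commanded pose from where the row before left it, along the tool's axes as they then stand; what a row does not reach is not made up. A row lasts 1/8 s, in which the tool goes at most 62.5 mm and 10.7 degrees, less where a joint would pass 70% of its speed; a pose out of reach is approached as far as the arm can. A call with a gripper value outside its range is refused whole. The fingers move at their own pace and stop on an object; the grip force is fixed at half the most. Time passes only in rows, so rows that do not move let the fingers close. It gives the time, the measured TCP pose, the force, the opening and the grip force at its end, in the units of the state.
- manip.state(): the state, without advancing time (a new reading comes with each control period).
- manip.grab_frame(name): name is "scene" or "top"; returns a dict with "image" (384x512x3 uint8, blue, green, red), "mtx" (3x3 intrinsics, pixels), "dist_coeffs" ([k1, k2, p1, p2, k3] as OpenCV has them; the pictures are not rectified), "eye" and "rotation" of the camera in the world. Camera axes: x right, y down, z forward; pixel columns grow to the right and rows downward; lengths in m; the calibration is good to about 2 mm. A picture is of the moment at which its call begins. There is no depth.
- manip.job_done(): hands the job in; it is judged then, once.
The state is a dict: "time": time; "joint_pos": joint angles; "joint_vel": joint speeds; "joint_efforts": joint torques, N m; "tool_pos": TCP position; "tool_rot": TCP orientation; "contact_force": force on the tool from outside, world axes, zero at the start; "ft_torque": the same for the moment, N m; "gripper_width": opening from 0.0 (shut) to 1.0 (fully open); "grasp_force": force on a finger pad.
Only numpy, scipy, OpenCV 4.12 (cv2) and the standard library are available. Lean on these libraries where they do the work, as an engineer would, in place of code of your own. Each camera call takes 0.05 s, during which the arm holds its last target. There are 200 camera calls.

## Working session

There is one attempt and no reset: what is moved stays moved. The work goes in short steps, Python scripts to look and compute and a tool call to move; the robot and the scene stay as the last step left them, time stands still between calls to the robot, and variables do not carry over. Pictures are saved under pics/ and viewed, at most 10 in all, crops included, and the job is handed in when it is done.

Besides the shell and the picture viewer there is one more tool, called after ">>>" as name(argument=value, ...), one argument or row to a line, values as JSON. servo_tool: Moves the arm, as the interface text tells. Its arguments: {"type":"object","properties":{"moves":{"type":"array"}},"required":["moves"]}

```bash
mkdir -p pics
cat > h.py <<'E'
import numpy as np, cv2
from plant import manip
def grab(n,fn=None):
    f=manip.grab_frame(n)
    if fn: cv2.imwrite('pics/'+fn,f['image'])
    return f
def ray(f,px,z):
    p=cv2.undistortPoints(np.array(px,float).reshape(-1,1,2),np.array(f['mtx']),np.array(f['dist_coeffs'])).reshape(-1,2)
    d=np.c_[p,np.ones(len(p))]@np.array(f['rotation']).T
    e=np.array(f['eye']); return e+d*((z-e[2])/d[:,2])[:,None]
def proj(f,P):
    R=np.array(f['rotation']).T
    return cv2.projectPoints(np.array(P,float).reshape(-1,1,3),cv2.Rodrigues(R)[0],-R@np.array(f['eye']),np.array(f['mtx']),np.array(f['dist_coeffs']))[0].reshape(-1,2)
E
python3 - <<'E'
from h import *
a=grab('scene','s0.png');b=grab('top','t0.png')
for f in(a,b):print(f['eye'],np.round(f['rotation'],3).tolist(),f['mtx'])
s=manip.state();print(s['time'],s['tool_pos'],s['tool_rot'],s['contact_force'],manip.tcp_to_tips)
E
```

```text
[1.1194789  0.19569361 0.88470119] [-0.207, 0.578, 0.748, -0.253] [[371.81344596   0.         255.9677843 ]
 [  0.         371.81344596 190.50698577]
 [  0.           0.           1.        ]]
[0.44043272 0.06356969 1.27581997] [0.035, -0.705, 0.708, -0.025] [[453.89904244   0.         255.42733717]
 [  0.         453.89904244 191.70209769]
 [  0.           0.           1.        ]]
0.1 [0.27647124 0.55990743 0.24416075] [-3.27771805e-04  2.27391730e-01  9.73802901e-01 -8.96236126e-04] [-0.40253086 -0.41245234 -1.02210702] 0.014
```

View pics/s0.png

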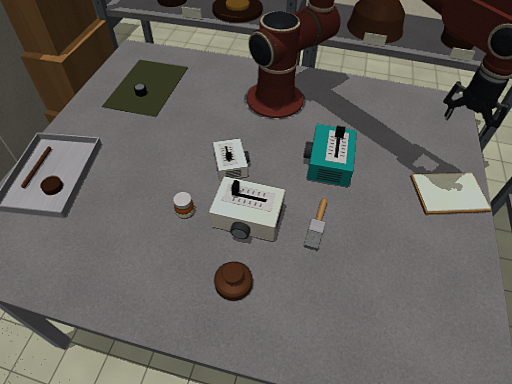

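View pics/t0.png

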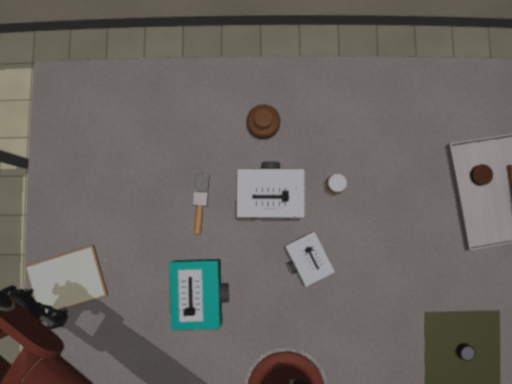

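The large white lamp is in the middle of the picture: top view x 237-305, y 170-220, lens pointing up in the image (+x). Its lever is at about (285,196), the -y end. The jar is at (337,183), the burner at (263,121) and the brush at (200,200). `rotation` is a quaternion, so I'll fix the helper and measure.

```bash
cat > fix.py <<'E'
s=open('h.py').read()
s=s.replace("from plant import manip\n","from plant import manip\nfrom scipy.spatial.transform import Rotation as Ro\n")
s=s.replace("    if fn:","    q=f['rotation'];f['rotation']=Ro.from_quat([q[1],q[2],q[3],q[0]]).as_matrix()\n    if fn:")
open('h.py','w').write(s)
E
python3 fix.py
python3 - <<'E'
from h import *
b=grab('top');a=grab('scene')
im=b['image'];c=im[160:228,228:312]
cv2.imwrite('pics/c1.png',np.hstack([cv2.resize(c,None,fx=5,fy=5,interpolation=cv2.INTER_CUBIC),cv2.resize(a['image'][170:245,205:290],(385,340),interpolation=cv2.INTER_CUBIC)]))
print(ray(b,[[263,121]],0.05),ray(b,[[337,183]],.06),ray(b,[[200,200]],0))
m=((im.min(2)>130)).astype(np.uint8);m[:160]=0;m[228:]=0;m[:,:225]=0;m[:,315:]=0
cs,_=cv2.findContours(m,0,2);k=max(cs,key=cv2.contourArea);r=cv2.minAreaRect(k);bx=cv2.boxPoints(r)
print(r);W=ray(b,bx,.08);print(W);print([np.linalg.norm(W[i]-W[i-1]) for i in range(4)])
print(proj(b,W[:1]))
E
```

```text
[[0.7398135  0.05836967 0.05      ]] [[ 0.56601259 -0.13993905  0.06      ]] [[0.52623429 0.23753884 0.        ]]
((270.5, 192.5), (47.0, 67.0), 90.0)
[[ 0.60290342  0.12842209  0.08      ]
 [ 0.60180126 -0.04953983  0.08      ]
 [ 0.47713425 -0.04783859  0.08      ]
 [ 0.47808658  0.1285722   0.08      ]]
[np.float64(0.12481693508376215), np.float64(0.17796532653926003), np.float64(0.12467861532637865), np.float64(0.17641335617114412)]
[[237. 169.]]
```

View pics/c1.png

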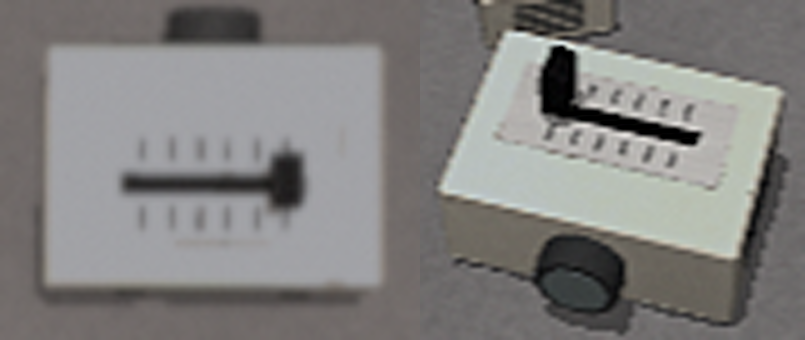

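Run:
```python
from h import *
b=grab('top');a=grab('scene')
g=b['image'].min(2).astype(np.uint8)
# sub-pixel line fits of top face edges (threshold crossing)
def cross(v,i0,t):
    for i in range(len(v)-1):
        if (v[i]-t)*(v[i+1]-t)<0: return i0+i+(t-v[i])/(v[i+1]-v[i])
G=g.astype(float)
L=[(y,cross(G[y,230:245],230,115)) for y in range(176,214)]
Rr=[(y,cross(G[y,312:297:-1],0,115)) for y in range(176,214)]
L=[[x,y] for y,x in L if x];Rr=[[312-x,y] for y,x in Rr if x]
T=[[x,cross(G[162:176,x],162,115)] for x in list(range(242,258))+list(range(284,300))]
T=[t for t in T if t[1]]
for n,p in(('L',L),('R',Rr),('T',T)):
    W=ray(b,p,.08)[:,:2]; v=cv2.fitLine(W.astype(np.float32),cv2.DIST_HUBER,0,1e-4,1e-4).ravel(); print(n,len(p),v)
tk=[142,172,200,227,258,287]
P=[[t/5+228-.4,r/5+160-.4] for t in tk for r in(148,216)]
W=ray(b,P,.08).reshape(6,2,3).mean(1);print(W.round(4).tolist(),W.mean(0))
# lever dark blob, top view (z=.127) and scene
m=(g<45).astype(np.uint8);m[:186]=0;m[206:]=0;m[:,:281]=0;m[:,292:]=0
ys,xs=np.nonzero(m);print(xs.min(),xs.max(),ys.min(),ys.max(),ray(b,[[(xs.min()+xs.max())/2,(ys.min()+ys.max())/2]],.127))
print('exp',proj(b,[[.53,.0025,.127],[.53,.0025,.08]]),proj(a,[[.53,.0025,.127]]))
```

```text
L 38 [ 0.9999963  -0.00272469  0.5402954   0.13005444]
R 38 [ 0.99994504 -0.01048515  0.54216945 -0.0506082 ]
T 32 [0.00662842 0.999978   0.6046709  0.05666937]
[[0.5307, 0.0783, 0.08], [0.5306, 0.0624, 0.08], [0.5305, 0.0476, 0.08], [0.5304, 0.0334, 0.08], [0.5303, 0.017, 0.08], [0.5302, 0.0017, 0.08]] [0.53045589 0.04004489 0.08      ]
281 287 192 200 [[0.52669904 0.00663586 0.127     ]]
exp [[285.61692592 194.69345997]
 [284.68495097 196.08227028]] [[235.24119374 182.89352491]]
```

>>> servo_tool(
  moves=[
    [[0, 0, 0, 0, 0, -8.8, 0], [0, 0, 0, 0, 0, -8.8, 0], [0, 0, 0, 0, 0, -8.7, 0], [-22, -54, 0, 0, 0, 0, 0], [-22, -54, 0, 0, 0, 0, 0], [-22, -54, 0, 0, 0, 0, 0], [-22, -54, 0, 0, 0, 0, 0], [-22, -54, 0, 0, 0, 0, 0], [-22, -54, 0, 0, 0, 0, 0], [-22, -54, 0, 0, 0, 0, 0], [-22, -54, 0, 0, 0, 0, 0], [-22, -54, 0, 0, 0, 0, 0]],
  ],
)

```text
time: 1.8
tool_pos: [0.4753, 0.0725, 0.2456]
tool_rot: [0.001, -0.0, 1.0, 0.0]
contact_force: [2.0, -1.0, -0.1]
gripper_width: 0.002
grasp_force: 0.0
```

>>> servo_tool(
  moves=[
    [[-27, -59, 0, 0, 0, 0, 0], [-28, -59, 0, 0, 0, 0, 0], [0, 0, 0, 0, 0, 0, 0], [0, 0, 40, 0, 0, 0, 0], [0, 0, 40, 0, 0, 0, 0], [0, 0, 30, 0, 0, 0, 0], [0, 0, 20, 0, 0, 0, 0], [0, 0, 0, 0, 0, 0, 0], [0, 0, 0, 0, 0, 0, 0]],
  ],
)

```text
time: 2.92
tool_pos: [0.5287, -0.0388, 0.1168]
tool_rot: [0.001, -0.0, 1.0, -0.0]
contact_force: [0.2, -1.2, 0.2]
gripper_width: -0.004
grasp_force: 0.0
```

Run:
```python
from h import *
b=grab('top');a=grab('scene')
cv2.imwrite('pics/c2.png',np.hstack([cv2.resize(b['image'][150:230,225:325],(400,320),interpolation=cv2.INTER_CUBIC),cv2.resize(a['image'][150:230,190:290],(400,320),interpolation=cv2.INTER_CUBIC)]))
s=manip.state();print(s['time'],s['tool_pos'],s['contact_force'])
```

```text
3.025 [ 0.52891938 -0.03905773  0.11718328] [-0.24853685 -0.00988361  0.04378553]
```

View pics/c2.png

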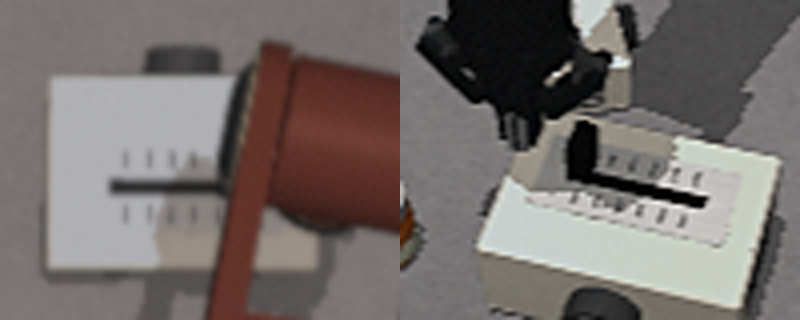

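Run:
```python
from h import *
a=grab('scene')
e=np.array(a['eye'])
for px in [(219.5,185.5),(233,173.5),(237.5,173.7),(241,168)]:
    p=ray(a,[px],0)[0]; d=p-e
    for X in (.518,.529,.54): print(px,X,(e+d*(X-e[0])/d[0]).round(4))
```

```text
(219.5, 185.5) 0.518 [ 0.518  -0.0473  0.0857]
(219.5, 185.5) 0.529 [ 0.529  -0.0429  0.1003]
(219.5, 185.5) 0.54 [ 0.54   -0.0384  0.1149]
(233, 173.5) 0.518 [ 0.518  -0.0065  0.1487]
(233, 173.5) 0.529 [ 0.529  -0.0028  0.1621]
(233, 173.5) 0.54 [0.54   0.0009 0.1756]
(237.5, 173.7) 0.518 [0.518  0.0058 0.1516]
(237.5, 173.7) 0.529 [0.529  0.0093 0.165 ]
(237.5, 173.7) 0.54 [0.54   0.0127 0.1784]
(241, 168) 0.518 [0.518  0.0156 0.1767]
(241, 168) 0.529 [0.529  0.0189 0.1897]
(241, 168) 0.54 [0.54   0.0222 0.2026]
```

>>> servo_tool(
  moves=[
    [[0, 4, 0, 0, 0, 0, 0], [0, 4, 0, 0, 0, 0, 0], [0, 4, 0, 0, 0, 0, 0], [0, 0, 0, 0, 0, 0, 0], [0, 0, 0, 0, 0, 0, 0]],
  ],
)

```text
time: 3.7
tool_pos: [0.5277, -0.0268, 0.1152]
tool_rot: [-0.0, -0.0, 1.0, -0.0]
contact_force: [0.5, 0.5, -0.1]
gripper_width: 0.006
grasp_force: 0.0
```

>>> servo_tool(
  moves=[
    [[0, 2, 0, 0, 0, 0, 0], [0, 2, 0, 0, 0, 0, 0], [0, 0, 0, 0, 0, 0, 0]],
  ],
)

```text
time: 4.08
tool_pos: [0.5277, -0.0228, 0.1153]
tool_rot: [-0.0, -0.0, 1.0, -0.0]
contact_force: [0.1, 0.7, 0.9]
gripper_width: -0.002
grasp_force: 0.0
```

>>> servo_tool(
  moves=[
    [[0, 2, 0, 0, 0, 0, 0], [0, 0, 0, 0, 0, 0, 0]],
  ],
)

```text
time: 4.32
tool_pos: [0.5277, -0.0208, 0.1153]
tool_rot: [0.0, -0.0, 1.0, -0.0]
contact_force: [-0.3, 0.2, 0.6]
gripper_width: 0.002
grasp_force: 0.0
```

>>> servo_tool(
  moves=[
    [[0, 2, 0, 0, 0, 0, 0], [0, 0, 0, 0, 0, 0, 0]],
  ],
)

```text
time: 4.58
tool_pos: [0.5277, -0.0188, 0.1153]
tool_rot: [-0.0, -0.0, 1.0, 0.0]
contact_force: [0.2, -0.0, -0.1]
gripper_width: -0.003
grasp_force: 0.0
```

>>> servo_tool(
  moves=[
    [[0, 2, 0, 0, 0, 0, 0], [0, 0, 0, 0, 0, 0, 0]],
  ],
)

```text
time: 4.82
tool_pos: [0.5278, -0.0171, 0.1153]
tool_rot: [0.0, -0.0, 1.0, -0.0]
contact_force: [1.3, -1.7, -0.0]
gripper_width: -0.001
grasp_force: 0.9
```

>>> servo_tool(
  moves=[
    [[0, 2, 0, 0, 0, 0, 0], [0, 0, 0, 0, 0, 0, 0]],
  ],
)

```text
time: 5.08
tool_pos: [0.5278, -0.0154, 0.1154]
tool_rot: [0.0, -0.0, 1.0, -0.001]
contact_force: [-0.1, -4.6, -0.6]
gripper_width: -0.001
grasp_force: 2.4
```

>>> servo_tool(
  moves=[
    [[0, 2, 0, 0, 0, 0, 0], [0, 0, 0, 0, 0, 0, 0]],
  ],
)

```text
time: 5.32
tool_pos: [0.5278, -0.0134, 0.1154]
tool_rot: [0.0, -0.0, 1.0, -0.001]
contact_force: [0.9, -5.0, -1.0]
gripper_width: 0.001
grasp_force: 2.5
```

>>> servo_tool(
  moves=[
    [[0, 1, 0, 0, 0, 0, 0], [0, 0, 0, 0, 0, 0, 0]],
  ],
)

```text
time: 5.58
tool_pos: [0.5278, -0.0118, 0.1154]
tool_rot: [0.0, -0.0, 1.0, 0.0]
contact_force: [0.1, -2.7, -0.1]
gripper_width: 0.008
grasp_force: 1.6
```

>>> servo_tool(
  moves=[
    [[0, 1, 0, 0, 0, 0, 0], [0, 0, 0, 0, 0, 0, 0]],
  ],
)

```text
time: 5.82
tool_pos: [0.5276, -0.0101, 0.1152]
tool_rot: [-0.0, -0.0, 1.0, 0.001]
contact_force: [-0.3, -0.3, 0.2]
gripper_width: 0.001
grasp_force: 0.0
```

>>> servo_tool(
  moves=[
    [[0, 1, 0, 0, 0, 0, 0], [0, 0, 0, 0, 0, 0, 0]],
  ],
)

```text
time: 6.08
tool_pos: [0.5277, -0.0095, 0.1153]
tool_rot: [-0.0, -0.0, 1.0, 0.0]
contact_force: [0.3, -0.0, 0.6]
gripper_width: 0.001
grasp_force: 0.0
```

>>> servo_tool(
  moves=[
    [[0, 2, 0, 0, 0, 0, 0], [0, 2, 0, 0, 0, 0, 0], [0, 2, 0, 0, 0, 0, 0], [0, 0, 0, 0, 0, 0, 0]],
  ],
)

```text
time: 6.58
tool_pos: [0.5277, -0.0037, 0.1153]
tool_rot: [-0.0, -0.0, 1.0, 0.0]
contact_force: [-0.1, -0.3, -0.4]
gripper_width: -0.002
grasp_force: 0.0
```

>>> servo_tool(
  moves=[
    [[0, 2, 0, 0, 0, 0, 0], [0, 2, 0, 0, 0, 0, 0], [0, 0, 0, 0, 0, 0, 0]],
  ],
)

```text
time: 6.95
tool_pos: [0.5278, -0.0004, 0.1153]
tool_rot: [0.0, -0.0, 1.0, -0.001]
contact_force: [-0.2, -4.4, -0.4]
gripper_width: 0.001
grasp_force: 2.3
```

>>> servo_tool(
  moves=[
    [[0, 2, 0, 0, 0, 0, 0], [0, 0, 0, 0, 0, 0, 0]],
  ],
)

```text
time: 7.2
tool_pos: [0.5278, 0.0015, 0.1154]
tool_rot: [0.0, -0.0, 1.0, -0.001]
contact_force: [-1.3, -4.8, -0.6]
gripper_width: -0.004
grasp_force: 2.5
```

>>> servo_tool(
  moves=[
    [[0, 1, 0, 0, 0, 0, 0], [0, 0, 0, 0, 0, 0, 0]],
  ],
)

```text
time: 7.45
tool_pos: [0.5278, 0.003, 0.1153]
tool_rot: [0.0, -0.0, 1.0, -0.0]
contact_force: [0.8, -3.1, -0.6]
gripper_width: -0.004
grasp_force: 1.8
```

>>> servo_tool(
  moves=[
    [[0, 1, 0, 0, 0, 0, 0], [0, 0, 0, 0, 0, 0, 0]],
  ],
)

```text
time: 7.7
tool_pos: [0.5276, 0.0049, 0.1153]
tool_rot: [-0.0, -0.0, 1.0, 0.001]
contact_force: [0.4, 0.8, 0.3]
gripper_width: -0.005
grasp_force: 0.0
```

Run:
```python
from h import *
a=grab('scene')
cv2.imwrite('pics/c3.png',cv2.resize(a['image'][150:230,190:290],(600,480),interpolation=cv2.INTER_CUBIC))
for l in(0,.015,.03,.045):print(l,proj(a,[[.5305,.0025+l,.127],[.543,.0025+l,.09]]).round(1).tolist())
s=manip.state();print(s['time'],s['tool_pos'],s['contact_force'])
```

```text
0 [[235.2, 183.0], [234.3, 195.2]]
0.015 [[240.7, 184.2], [239.6, 196.4]]
0.03 [[246.2, 185.3], [245.0, 197.5]]
0.045 [[251.7, 186.5], [250.5, 198.7]]
7.75 [0.52757864 0.0048146  0.11521145] [ 0.23143051 -0.71814117 -0.2991375 ]
```

View pics/c3.png

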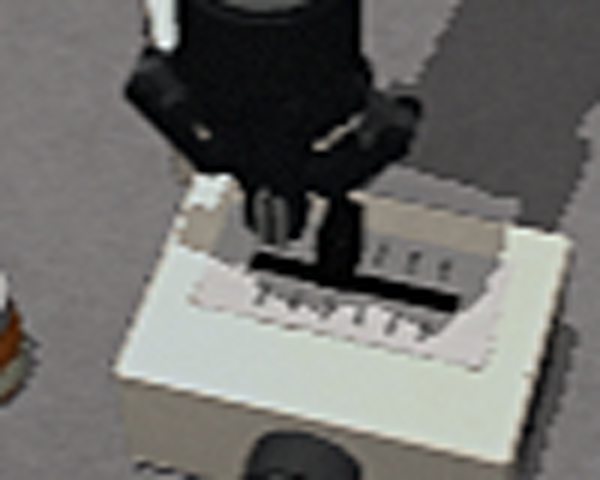

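The lever's base is at about (338,275) in the crop, which is pixel 246 in the frame. That matches 0.030, the second click, with three ticks still free beyond it. Next is the third click.

>>> servo_tool(
  moves=[
    [[0, 2, 0, 0, 0, 0, 0], [0, 2, 0, 0, 0, 0, 0], [0, 2, 0, 0, 0, 0, 0], [0, 0, 0, 0, 0, 0, 0]],
  ],
)

```text
time: 8.25
tool_pos: [0.5277, 0.0103, 0.1153]
tool_rot: [-0.0, -0.0, 1.0, 0.0]
contact_force: [-0.1, 0.2, -0.2]
gripper_width: -0.002
grasp_force: 0.0
```

>>> servo_tool(
  moves=[
    [[0, 2, 0, 0, 0, 0, 0], [0, 2, 0, 0, 0, 0, 0], [0, 0, 0, 0, 0, 0, 0]],
  ],
)

```text
time: 8.62
tool_pos: [0.5277, 0.0137, 0.1153]
tool_rot: [0.0, -0.0, 1.0, -0.001]
contact_force: [-0.7, -4.0, 1.0]
gripper_width: -0.002
grasp_force: 1.6
```

>>> servo_tool(
  moves=[
    [[0, 2, 0, 0, 0, 0, 0], [0, 0, 0, 0, 0, 0, 0]],
  ],
)

```text
time: 8.88
tool_pos: [0.5278, 0.0156, 0.1153]
tool_rot: [0.0, -0.0, 1.0, -0.001]
contact_force: [0.3, -4.9, -0.1]
gripper_width: 0.001
grasp_force: 2.5
```

>>> servo_tool(
  moves=[
    [[0, 1, 0, 0, 0, 0, 0], [0, 0, 0, 0, 0, 0, 0]],
  ],
)

```text
time: 9.12
tool_pos: [0.5278, 0.0165, 0.1154]
tool_rot: [0.0, -0.0, 1.0, -0.001]
contact_force: [0.6, -6.3, -0.9]
gripper_width: 0.001
grasp_force: 2.6
```

>>> servo_tool(
  moves=[
    [[0, 1, 0, 0, 0, 0, 0], [0, 0, 0, 0, 0, 0, 0]],
  ],
)

```text
time: 9.38
tool_pos: [0.5278, 0.0179, 0.1153]
tool_rot: [0.0, -0.0, 1.0, -0.0]
contact_force: [-0.0, -3.2, -1.2]
gripper_width: -0.002
grasp_force: 1.8
```

>>> servo_tool(
  moves=[
    [[0, 1, 0, 0, 0, 0, 0], [0, 0, 0, 0, 0, 0, 0]],
  ],
)

```text
time: 9.62
tool_pos: [0.5276, 0.0199, 0.1152]
tool_rot: [-0.0, -0.0, 1.0, 0.001]
contact_force: [-0.4, 0.1, 0.2]
gripper_width: -0.004
grasp_force: 0.0
```

It clicked: the force dropped to zero at TCP y = 0.0195. I'll back off, then rise.

>>> servo_tool(
  moves=[
    [[0, -6, 0, 0, 0, 0, 0], [0, -10, 0, 0, 0, 0, 0], [0, 0, -20, 0, 0, 0, 0], [0, 0, -50, 0, 0, 0, 0], [0, 0, -50, 0, 0, 0, 0], [0, 0, -40, 0, 0, 0, 0], [30, -50, 0, 0, 0, 0, 0], [30, -50, 0, 0, 0, 0, 0], [30, -50, 0, 0, 0, 0, 0], [0, -50, 0, 0, 0, 0, 0], [0, 0, 0, 0, 0, 0, 0], [0, 0, 0, 0, 0, 0, 0]],
  ],
)

```text
time: 11.12
tool_pos: [0.4379, -0.1967, 0.2763]
tool_rot: [0.001, 0.0, 1.0, 0.0]
contact_force: [-0.6, 0.4, -0.2]
gripper_width: -0.002
grasp_force: 0.0
```

Run:
```python
from h import *
a=grab('scene');b=grab('top')
cv2.imwrite('pics/c4.png',np.hstack([cv2.resize(b['image'][150:230,225:325],(400,320),interpolation=cv2.INTER_CUBIC),cv2.resize(a['image'][150:230,190:290],(400,320),interpolation=cv2.INTER_CUBIC)]))
s=manip.state();print(s['time'],s['tool_pos'],s['contact_force'])
```

```text
11.225 [ 0.43805325 -0.1959852   0.27588252] [-0.24635236 -0.56273693  0.26256461]
```

View pics/c4.png

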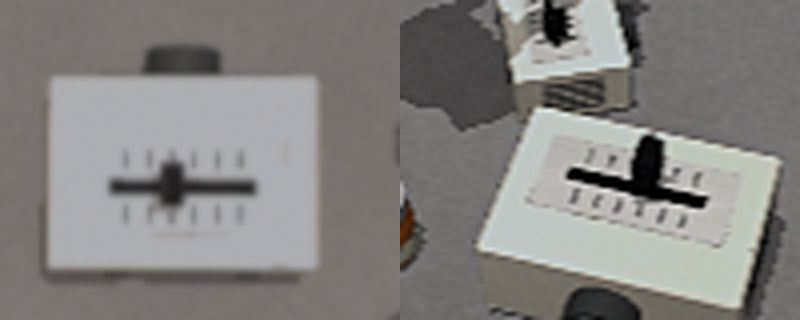

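The lever is seated at the fourth tick from its starting end, the third click, at (172,187) in the top crop. Two ticks remain beyond it. The lamp outline hasn't moved (48-318) and the hand is clear.

```bash
python3 -c "
from plant import manip
print(manip.job_done())"
```

```text
the job is handed in; nothing more can be done
None
```

The lamp's lever is seated in the third click, the lamp has not moved, the hand is clear, and the job was handed in at about 11 s.

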